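# Roll a sampling tube home with a hand pad

## Task

Take the wooden hand pad by its handle, lay its flat rubber face on top of the metal sampling tube and, pressing gently (never more than 20 N), roll the tube along the white board, over the low grey hump and fully home against the metal stop strip, keeping the pad on it until it is home. Touch the tube with nothing but the pad's face, from above, and never let it run away. Then set the pad face down on the bench beside the board, let go, and leave the other glass and jars alone.

Things in the scene. Friction and masses are not known exactly. Their poses are not given: they have to be found in the camera images.
- rolling_pad: rigid hand pad, 0.25 kg: plywood plate 140 x 60 mm, 13 mm thick, rubber underside; on its middle an upright brown rib handle 20 mm thick (along x), 56 mm long (along y), top 57 mm above the underside (its 34 mm wide foot ends 17.5 mm above the underside). Origin: centre of the underside; x along the 140 mm, z up to the handle. Starts face down on the bench
- pad_face (a point): centre of the pad's rubber underside (the pad's origin)
- core_tube: closed metal sampling tube 120 mm long, 0.3 to 0.6 kg. It rolls on its end caps (blue at +y, red at -y; 50 mm diameter, 16 mm wide); bare barrel between them 44 mm diameter, 88 mm long: the pad's 60 mm width fits on it between the caps. Origin: its centre; y: its long axis (x, z turn as it rolls). Without slip it moves 25 mm for every 47 mm the pad moves
- roll_board: fixed white board 200 x 150 mm. Origin: 12 mm below its top (runway), 0 to 5 mm above the bench; x: rolling direction, towards the stop. Flat, then a grey ramp of slope 0.12 up to a crest at x = 38 mm, then a step down to the flat seat. The hump is 3 to 5.5 mm high, differing each time and not measured. The tube starts on the flat, centre at x = -50 to -22 mm, its axis roughly along the board's y
- stop_face (a point): middle of the inner face of the metal stop strip, x = 80 mm, z = 37 mm in the board's frame; axes as the board's. The strip is 16 mm thick, 150 mm wide, its top at z = 44 mm
- seat (a point): where the tube's centre lies when it is home between hump and stop: x = 55 mm (up to 5 mm less is possible), z = 37 mm in the board's frame; axes as the board's
- flask: stoppered conical flask, 67 mm diameter, 106 mm tall; bystander; origin centre of its underside, z up
- jar_green: sample jar with a green cap, 45 mm diameter, 63 mm tall; bystander; origin centre of its underside, z up
- jar_red: sample jar with a red cap, 45 mm diameter, 63 mm tall; bystander; origin centre of its underside, z up

How it is judged:
By the outcome, as a careful person would: the job done as asked, in the order asked, and still so for the second after the job is handed in, with the robot touching nothing.
It also fails if it takes over 72 s, if anything falls off the work surface, if the arm or the gripper's body presses on something with over 40 N, if the wrist force passes 120 N, or if a joint passes its speed limit or range.

## Robot

A 6-joint arm with a two-finger parallel gripper is mounted at the origin on the work surface; the furniture and walls round the work are solid. World frame = base frame: x ahead of the robot, y to its left, z up, the work surface at z = 0. Lengths are in mm, angles in degrees, forces in N, time in s.
With the tool pointing down it reaches from about 275 to 750 mm from the base axis. Payload 10.2 kg.
Tool frame: the origin (TCP) lies on the centre line of the jaws, within the pads' length; the fingertips stand 19 mm ahead of it and the grasp point (between the pads) is the TCP; z points along the fingers, y is the line along which they close (so a half turn about z gives the same grasp; the last joint's range is limited). The gripper opens to 88 mm and grips with 3 to 60 N. Pads are 18 mm wide; open, the fingers measure 123 mm over their backs; the gripper's body (75 mm by 187 mm) begins 45 mm behind the grasp point.
Start: joints at [-80.352, 17.928, 85.812, -0, 76.261, -12.8], TCP at [200.461, -485.229, 257.72] pointing down, gripper open.
Joint ranges: [-168.41, 168.41], [-55.51, 124.54], [10.69, 146.95], [-70.63, 250.63], [1, 178], [-165.06, 165.06]. Speed limits (degrees/s): [136.94, 136.94, 172.46, 180, 180, 180].

## Interface

Orientations are given as a 3x3 rotation matrix whose columns are the frame's x, y, z axes.
In Python, from bench import sensors, vision, ctrl gives the robot as it stands.
- The arm moves only by the tool apply_moves, never from a script. Its argument "moves" is a list of rows, each a list of 3 entries, a list of its own where there are three numbers: the opening, from 0 (shut) to 1 (fully open), then the shift along the tool's x, y, z in m, then the turn, a rotation vector about the tool's x, y, z in degrees. In form: [[fingers, [dx, dy, dz], [rx, ry, rz]], ...]. A call has 1 to 12 rows; each row is the pose to reach, as a shift and turn from the pose commanded when the call began, along the tool's axes at that moment; what a row does not reach only later rows make up. A row lasts 1/10 s, in which the tool goes at most 50 mm and 8.59 degrees, less where a joint would pass 70% of its speed; a pose out of reach is approached as far as the arm can. A call with a gripper value outside its range is refused whole. The fingers move at their own pace and stop on an object; the grip force is fixed at half the most. Time passes only in rows, so rows that repeat a pose let the fingers close. It gives the time, the measured TCP pose, the force, the opening and the grip force at its end, in the units of the state.
- sensors.sense(): the state, without advancing time (a new reading comes with each control period).
- vision.grab_frame(name): name is "scene" or "top"; returns the picture (480x640x3 uint8, blue, green, red); there is no depth.
- vision.camera_model(name): a dict with "intrinsics" (3x3 intrinsics, pixels), "R" (3x3) and "t" (3): a world point X has camera coordinates R X + t. Camera axes: x right, y down, z forward; pixel columns grow to the right and rows downward; lengths in mm; the calibration is good to about 2 mm. A picture is of the moment at which its call begins. camera_model takes no time and is no camera call.
- ctrl.close_job(): hands the job in; it is judged then, once.
The state is a dict: "t": time; "q": joint angles; "qd": joint speeds; "joint_efforts": joint torques, N m; "eef_pos": TCP position; "tool_rot": TCP orientation; "wrist_force": force on the tool from outside, world axes, zero at the start; "ft_torque": the same for the moment, N m; "grip_width": finger opening in mm; "grasp_force": force on a finger pad.
Only numpy, scipy, OpenCV 4.12 (cv2) and the standard library are available. Lean on these libraries where they do the work, as an engineer would, in place of code of your own. Each camera call takes 0.05 s, during which the arm holds its last target. There are 200 camera calls.

## Working session

There is one attempt and no reset: what is moved stays moved. The work goes in short steps, Python scripts to look and compute and a tool call to move; the robot and the scene stay as the last step left them, time stands still between calls to the robot, and variables do not carry over. Pictures are saved under pics/ and viewed, at most 10 in all, crops included, and the job is handed in when it is done.

Besides the shell and the picture viewer there is one more tool, called after "Request:" in YAML: its name, and indented under it one key for each argument. apply_moves: Moves the arm, as the interface text tells. Its arguments: {"type":"object","properties":{"moves":{"type":"array"}},"required":["moves"]}

```bash
mkdir -p pics; ls
python3 - <<'E'
from bench import sensors, vision, ctrl
import cv2, numpy as np
for n in ("scene","top"):
    f=vision.grab_frame(n); cv2.imwrite(f"pics/{n}0.png",f)
    m=vision.camera_model(n); R=np.array(m["R"]);t=np.array(m["t"])
    print(n,np.array(m["intrinsics"]).tolist(),(-R.T@t).round(1),R.round(3).tolist())
s=sensors.sense();print(s)
E
```

```text
pics
scene [[508.1212964048566, 0.0, 327.1742946968355], [0.0, 508.1212964048566, 233.52872177715864], [0.0, 0.0, 1.0]] [  59.1 -857.5  510.1] [[0.868, -0.496, 0.02], [-0.205, -0.395, -0.896], [0.452, 0.773, -0.444]]
top [[553.4145426397675, 0.0, 321.93417807201854], [0.0, 553.4145426397675, 237.5554904672699], [0.0, 0.0, 1.0]] [405.3 -83.8 980.7] [[-0.011, -1.0, 0.025], [-0.994, 0.008, -0.111], [0.11, -0.026, -0.994]]
{'t': 0.1, 'q': array([-8.03523588e+01,  1.79566235e+01,  8.58480134e+01, -3.26430950e-04,
        7.62598910e+01, -1.27995870e+01]), 'qd': array([-0.06241137, -0.12462632, -0.09593495,  0.06376814, -0.02841884,
        0.06637228]), 'joint_efforts': array([ 2.57537053e-03, -4.02807784e+01, -2.52646923e+01,  6.96019828e-02,
        3.42028798e-02, -5.51344237e-05]), 'eef_pos': array([ 200.42005393, -485.03784825,  257.22563548]), 'tool_rot': array([[ 9.24231113e-01,  3.81833487e-01, -1.94198124e-04],
       [ 3.81833458e-01, -9.24230480e-01,  1.10936779e-03],
       [ 2.44109946e-04, -1.09946357e-03, -9.99999366e-01]]), 'wrist_force': array([-0.50699055,  0.33890863, -0.1496627 ]), 'ft_torque': array([-0.01552423, -0.01129534,  0.03678076]), 'grasp_force': 0.0, 'grip_width': 88.29276878191362}
```

View pics/top0.png

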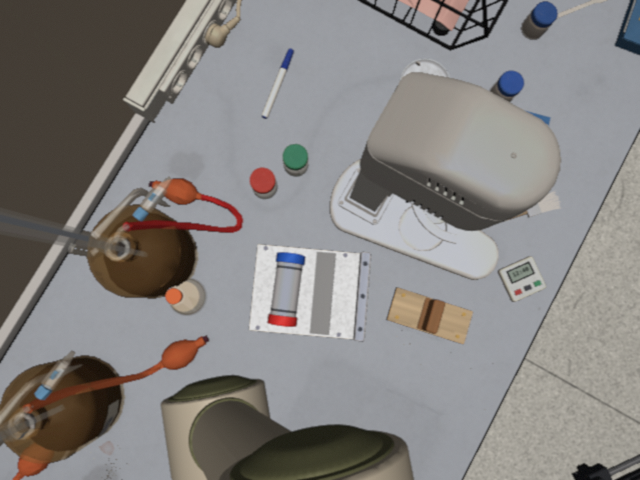

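View pics/scene0.png

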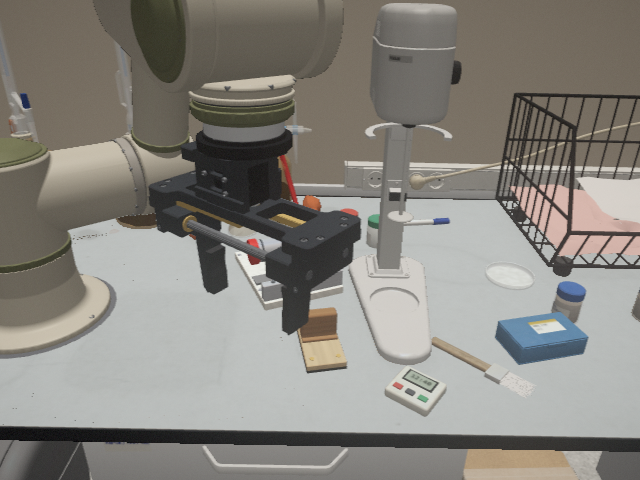

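The top view shows the board with corners near (258,244), (370,253), (365,340) and (250,334). The tube has its blue cap at (291,258) and red cap at (283,320), and the stop is on the right at x≈365. The pad is at (430,315) with its handle at (434,316), the jars are at (263,181) and (295,158), and the flask is at (185,296). The scene view shows a tall stand behind the pad, which the gripper must avoid.

```bash
cat > h.py <<'E'
from bench import sensors, vision, ctrl
import cv2, numpy as np
def ray(n,px,z):
    m=vision.camera_model(n);K=np.array(m["intrinsics"]);R=np.array(m["R"]);t=np.array(m["t"]).ravel()
    px=np.atleast_2d(np.array(px,float)); d=(R.T@np.linalg.inv(K)@np.c_[px,np.ones(len(px))].T).T
    c=-R.T@t; return c+d*((z-c[2])/d[:,2])[:,None]
def proj(n,X):
    m=vision.camera_model(n);K=np.array(m["intrinsics"]);p=K@(np.array(m["R"])@np.array(X,float)+np.array(m["t"]).ravel());return p[:2]/p[2]
def blob(mask,roi):
    x0,y0,x1,y1=roi;m=np.zeros_like(mask);m[y0:y1,x0:x1]=mask[y0:y1,x0:x1]
    m=cv2.morphologyEx(m,cv2.MORPH_CLOSE,np.ones((3,3)))
    cs,_=cv2.findContours(m,cv2.RETR_EXTERNAL,cv2.CHAIN_APPROX_NONE)
    return max(cs,key=cv2.contourArea)
E
cat > m.py <<'E'
from h import *
f=cv2.imread("pics/top0.png");h=cv2.cvtColor(f,cv2.COLOR_BGR2HSV)
for p in [(435,300),(265,265),(380,270),(365,300),(400,310),(430,320),(436,310),(291,258),(283,320),(323,290),(285,290)]: print(p,h[p[1],p[0]],end=' ')
print()
def rect(mask,roi,z,name):
    c=blob(mask,roi);r=cv2.minAreaRect(c);b=cv2.boxPoints(r)+0.5
    W=ray("top",b,z)[:,:2];print(name,r,'\n',W.round(1).tolist(),'c',W.mean(0).round(1),'sides',np.linalg.norm(W-np.roll(W,-1,0),axis=1).round(1),
     'dirs',[np.degrees(np.arctan2(*(W[(i+1)%4]-W[i])[::-1])).round(1) for i in range(2)])
H,S,V=cv2.split(h)
wood=((H<25)&(S>60)).astype(np.uint8)*255
rect(wood,(375,275,490,355),13,'pad')
rect(((H<25)&(S>60)&(V<150)).astype(np.uint8)*255,(410,290,460,340),57,'handle')
white=((V>200)&(S<25)).astype(np.uint8)*255
rect(white,(235,235,378,350),14.5,'board')
rect(((H>100)&(H<125)&(S>150)).astype(np.uint8)*255,(265,240,310,275),39.5,'blue')
rect((((H<8)|(H>172))&(S>150)).astype(np.uint8)*255,(260,300,305,335),39.5,'red')
big=cv2.resize(f[225:355,235:485],None,fx=3.2,fy=3.2,interpolation=cv2.INTER_CUBIC);cv2.imwrite("pics/crop0.png",big)
E
python3 m.py
```

```text
(435, 300) [ 13 126 111] (265, 265) [ 30   1 211] (380, 270) [113  13 163] (365, 300) [113  19 177] (400, 310) [ 17  80 181] (430, 320) [ 13 132 133] (436, 310) [ 13 129 132] (291, 258) [110 182 191] (283, 320) [  1 183 217] (323, 290) [ 15   7 139] (285, 290) [113  23 176] 
pad ((429.6224365234375, 315.0496826171875), (80.6719970703125, 34.37681579589844), 17.700428009033203) 
 [[368.5, -219.8], [425.0, -239.5], [380.9, -373.1], [324.9, -352.5]] c [ 374.8 -296.2] sides [ 59.8 140.7  59.7 139.7] dirs [np.float64(-19.2), np.float64(-108.2)]
handle ((430.5412902832031, 315.3623962402344), (21.55109214782715, 34.29018020629883), 16.699243545532227) 
 [[354.0, -262.0], [407.9, -280.1], [397.3, -314.4], [343.5, -296.0]] c [ 375.7 -288.1] sides [56.9 35.9 56.9 35.6] dirs [np.float64(-18.6), np.float64(-107.2)]
board ((304.2420654296875, 291.24053955078125), (102.6933822631836, 85.7933578491211), 5.013113975524902) 
 [[353.8, 16.5], [501.3, 4.0], [484.0, -175.1], [336.3, -159.4]] c [418.9 -78.5] sides [148.1 179.9 148.5 176.8] dirs [np.float64(-4.9), np.float64(-95.5)]
blue ((290.3178405761719, 257.5632019042969), (26.298967361450195, 8.277708053588867), 7.4314093589782715) 
 [[471.3, -32.1], [485.3, -34.0], [479.1, -78.3], [465.1, -76.4]] c [475.2 -55.2] sides [14.1 44.8 14.1 44.7] dirs [np.float64(-7.5), np.float64(-98.0)]
red ((281.95123291015625, 320.43902587890625), (26.72443199157715, 8.834522247314453), 6.340191841125488) 
 [[364.9, -17.6], [379.5, -19.2], [374.0, -63.8], [359.4, -62.1]] c [369.5 -40.7] sides [14.7 44.9 14.7 44.8] dirs [np.float64(-6.4), np.float64(-96.9)]
```

View pics/crop0.png

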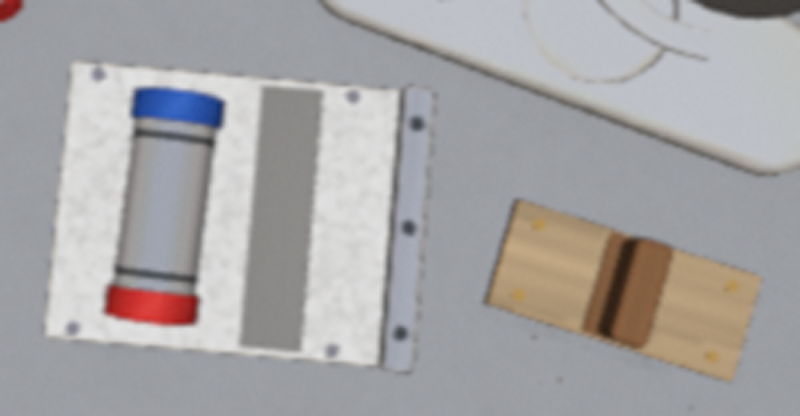

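The crop shows the tube axis tilted slightly from the board's y axis, and the grey ramp spanning px ≈317–336, which gives the hump height. I'll refine the lines and the stand clearance once, then plan the approach.

```bash
cat > m2.py <<'E'
from h import *
f=cv2.imread("pics/top0.png");g=cv2.GaussianBlur(cv2.cvtColor(f,cv2.COLOR_BGR2GRAY),(3,3),0).astype(float);h=cv2.cvtColor(f,cv2.COLOR_BGR2HSV)
def edge(c0,rows,slope,w,sign):
    # strongest horizontal gradient near line x=c0+slope*(y-290)
    P=[]
    for y in rows:
        xc=c0+slope*(y-290); xs=np.arange(int(xc-w),int(xc+w)+1); gr=(g[y,xs+1]-g[y,xs-1])*sign
        i=int(gr.argmax()); 
        if 0<i<len(xs)-1:
            a,b,c=gr[i-1:i+2]; P.append((xs[i]+0.5*(a-c)/(a-2*b+c+1e-9)+.5,y+.5))
    return np.array(P)
def line(n,P,z):
    W=ray("top",P,z)[:,:2].astype(np.float32);vx,vy,x,y=cv2.fitLine(W,cv2.DIST_HUBER,0,0.01,0.01).ravel()
    if vx<0:vx,vy=-vx,-vy
    print(n,'pt',(x.round(1),y.round(1)),'dir',np.degrees(np.arctan2(vy,vx)).round(2),len(P));return np.array([x,y]),np.array([vx,vy])
L=line('left',edge(253.5,range(250,330),-.1,5,1),14.5)
G0=line('grey0',edge(317,range(257,327),-.09,4,-1),14.5)
G1=line('grey1',edge(335,range(257,327),-.09,4,1),16.5)
S=line('strip',edge(359,range(260,330),-.09,5,-1),14.5)
H,Sx,V=cv2.split(h)
wc=blob(((V>195)&(Sx<30)).astype(np.uint8)*255,(235,235,378,350))
print('mean dir',[float(np.degrees(np.arctan2(l[1][1],l[1][0]))) for l in (L,G0,G1,S)])
a=np.mean([np.arctan2(l[1][1],l[1][0]) for l in (L,G0,G1,S)]);ey=np.array([np.cos(a),np.sin(a)]);ex=np.array([ey[1],-ey[0]])
for n,l in zip(('L','G0','G1','S'),(L,G0,G1,S)):print(n,(l[0]-L[0])@ex)
# barrel edges
for n,c0,s in (('bl',273.5,1),('br',298.5,-1)):
    for sg in (1,-1):
        line(n+str(sg),edge(c0,range(272,308),-.13,5,sg),39.5)
for z in (200,300): print('head',z,ray("top",[(365,180),(395,212),(475,230),(555,180)],z).round(0)[:,:2].tolist())
print('col',ray("top",[(345,200),(385,215)],20).round(0).tolist(),'base',ray("top",[(490,278),(335,215),(400,255)],15).round(0).tolist())
print('headscene px->', [proj("scene",(x,y,z)).round(0).tolist() for x,y,z in [(430,-300,200),(430,-300,300)]])
E
python3 m2.py
```

```text
left pt (np.float32(426.1), np.float32(10.3)) dir -5.62 80
grey0 pt (np.float32(402.7), np.float32(-92.0)) dir -5.6 36
grey1 pt (np.float32(419.6), np.float32(-127.3)) dir -5.7 70
strip pt (np.float32(412.3), np.float32(-167.9)) dir -5.62 70
mean dir [-5.622493743896484, -5.603959083557129, -5.699888229370117, -5.620784759521484]
L 0.0
G0 104.074
G1 137.61687
S 178.73897
bl1 pt (np.float32(415.3), np.float32(-30.1)) dir -7.9 36
bl-1 pt (np.float32(421.4), np.float32(-25.2)) dir -8.08 36
br1 pt (np.float32(418.2), np.float32(-69.8)) dir -7.8 36
br-1 pt (np.float32(423.0), np.float32(-64.5)) dir -7.67 36
head 200 [[575.0, -167.0], [528.0, -209.0], [501.0, -324.0], [573.0, -444.0]]
head 300 [[553.0, -157.0], [512.0, -193.0], [489.0, -293.0], [552.0, -398.0]]
col [[578.0, -150.0, 20.0], [551.0, -221.0, 20.0]] base [[439.0, -404.0, 15.0], [553.0, -133.0, 15.0], [481.0, -246.0, 15.0]]
headscene px-> [[354.0, 221.0], [357.0, 154.0]]
```

```bash
cat > plan.py <<'E'
import sys
from h import *
# usage: plan.py x y z yawOfToolY
s=sensors.sense();R=np.array(s["tool_rot"]);p=s["eef_pos"]
x,y,z,a=map(float,sys.argv[1:5]);c,d=np.cos(np.radians(a)),np.sin(np.radians(a))
T=np.array([[-d,c,0],[c,d,0],[0,0,-1]]); 
if np.linalg.det(T)<0: T[:,0]*=-1
print('shift mm',(R.T@(np.array([x,y,z])-p)).round(2),'rot',np.degrees(cv2.Rodrigues(R.T@T)[0]).ravel().round(2),'yaw',np.degrees(np.arctan2(R[1,1],R[0,1])).round(2),'pos',p.round(2),'F',np.round(s["wrist_force"],2))
E
python3 plan.py 374.8 -296.2 150 -108.3
```

```text
shift mm [ 233.25 -107.83  107.4 ] rot [-7.000e-02  1.000e-02  4.075e+01] yaw -67.55 pos [ 200.42 -485.04  257.23] F [-0.51  0.34 -0.15]
```

Request:
apply_moves:
  moves:
    - [1, [0.04, -0.018, 0.016], [0, 0, 8]]
    - [1, [0.08, -0.037, 0.036], [0, 0, 16]]
    - [1, [0.12, -0.055, 0.055], [0, 0, 24]]
    - [1, [0.16, -0.074, 0.073], [0, 0, 32]]
    - [1, [0.2, -0.092, 0.091], [0, 0, 40]]
    - [1, [0.2333, -0.1078, 0.107], [0, 0, 40.7]]
    - [1, [0.2333, -0.1078, 0.107], [0, 0, 40.7]]
    - [1, [0.2333, -0.1078, 0.107], [0, 0, 40.7]]
    - [1, [0.2333, -0.1078, 0.107], [0, 0, 40.7]]

```text
t: 1.0
eef_pos: [374.6, -297.4, 151.2]
tool_rot: [[0.95, -0.314, 0.0], [-0.314, -0.95, -0.001], [0.001, 0.001, -1.0]]
wrist_force: [-0.7, 0.2, -0.3]
grip_width: 87.8
grasp_force: 0.0
```

```bash
python3 plan.py 374.8 -296.2 39.5 -108.3; python3 -c "
from h import *
cv2.imwrite('pics/s1.png',vision.grab_frame('scene')[180:420,150:470])"
```

```text
shift mm [ -0.28  -1.26 111.65] rot [ 0.04 -0.04  0.02] yaw -108.28 pos [ 374.62 -297.39  151.15] F [-0.74  0.22 -0.32]
```

View pics/s1.png

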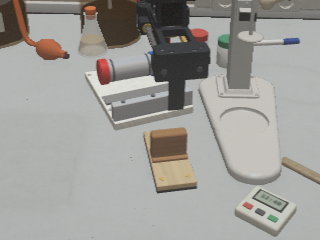

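The scene crop shows the pad handle at crop (168,143) and one visible fingertip at (178,107). I'll check both against the calibration.

```bash
python3 -c "
from h import *
o=np.array([150,180])
for n,X in dict(handle=(374.8,-296.2,57),tip1=(374.6-.314*50,-297.4-.95*50,132),tip2=(374.6+.314*50,-297.4+.95*50,132),tcp=(374.6,-297.4,151)).items(): print(n,proj('scene',X)-o)
f=vision.grab_frame('top');cv2.imwrite('pics/t1.png',f[200:400,300:560])"
```

```text
handle [168.45544276 131.55554189]
tip1 [176.07157028 107.83527595]
tip2 [163.37442057  73.44539098]
tcp [169.51733397  78.28432511]
```

View pics/t1.png

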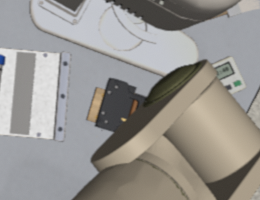

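Request:
apply_moves:
  moves:
    - [1, [0, -0.001, 0.04], [0, 0, 0]]
    - [1, [0, -0.001, 0.075], [0, 0, 0]]
    - [1, [0, -0.001, 0.095], [0, 0, 0]]
    - [1, [0, -0.001, 0.106], [0, 0, 0]]
    - [1, [0, -0.001, 0.11], [0, 0, 0]]
    - [1, [0, -0.001, 0.11], [0, 0, 0]]
    - [1, [0, -0.001, 0.11], [0, 0, 0]]

```text
t: 1.8
eef_pos: [375.5, -296.2, 41.7]
tool_rot: [[0.95, -0.313, 0.001], [-0.313, -0.95, -0.001], [0.002, 0.001, -1.0]]
wrist_force: [0.3, -1.2, 0.2]
grip_width: 88.3
grasp_force: 0.0
```

```bash
python3 plan.py 374.8 -296.2 39.5 -108.3
```

```text
shift mm [-0.68  0.26  2.17] rot [ 0.06 -0.09  0.04] yaw -108.26 pos [ 375.53 -296.16   41.67] F [ 0.31 -1.16  0.22]
```

Request:
apply_moves:
  moves:
    - [1, [0, 0, 0.0015], [0, 0, 0]]
    - [1, [0, 0, 0.0015], [0, 0, 0]]
    - [0, [0, 0, 0.0015], [0, 0, 0]]
    - [0, [0, 0, 0.0015], [0, 0, 0]]
    - [0, [0, 0, 0.0015], [0, 0, 0]]
    - [0, [0, 0, 0.0015], [0, 0, 0]]
    - [0, [0, 0, 0.0015], [0, 0, 0]]
    - [0, [0, 0, 0.0015], [0, 0, 0]]
    - [0, [0, 0, 0.0015], [0, 0, 0]]
    - [0, [0, 0, 0.0015], [0, 0, 0]]
    - [0, [0, 0, 0.0015], [0, 0, 0]]
    - [0, [0, 0, 0.0015], [0, 0, 0]]

```text
t: 3.0
eef_pos: [375.2, -295.4, 39.2]
tool_rot: [[0.95, -0.313, -0.0], [-0.313, -0.95, 0.0], [-0.0, -0.0, -1.0]]
wrist_force: [0.0, 1.0, 0.4]
grip_width: 19.4
grasp_force: 30.0
```

Request:
apply_moves:
  moves:
    - [0, [0, 0, -0.02], [0, 0, 0]]
    - [0, [0, 0, -0.05], [0, 0, 0]]
    - [0, [0, 0, -0.085], [0, 0, 0]]
    - [0, [0, 0, -0.1], [0, 0, 0]]
    - [0, [0, 0, -0.1], [0, 0, 0]]
    - [0, [0, 0, -0.1], [0, 0, 0]]
    - [0, [0, 0, -0.1], [0, 0, 0]]

```text
t: 3.7
eef_pos: [374.8, -295.0, 137.9]
tool_rot: [[0.95, -0.313, -0.002], [-0.313, -0.95, 0.002], [-0.002, -0.001, -1.0]]
wrist_force: [-0.2, 1.2, -2.1]
grip_width: 19.7
grasp_force: 30.0
```

```bash
python3 plan.py 427.6 -7.4 140 -97.85
```

```text
shift mm [ -39.95 -289.71   -1.61] rot [ -0.1    0.12 -10.4 ] yaw -108.25 pos [ 374.79 -295.04  137.88] F [-0.17  1.21 -2.11]
```

Request:
apply_moves:
  moves:
    - [0, [-0.004, -0.03, -0.002], [0, 0, -1]]
    - [0, [-0.01, -0.072, -0.002], [0, 0, -3]]
    - [0, [-0.016, -0.115, -0.002], [0, 0, -5]]
    - [0, [-0.022, -0.16, -0.002], [0, 0, -7]]
    - [0, [-0.028, -0.204, -0.002], [0, 0, -9]]
    - [0, [-0.034, -0.245, -0.002], [0, 0, -10]]
    - [0, [-0.0385, -0.275, -0.002], [0, 0, -10.4]]
    - [0, [-0.04, -0.288, -0.002], [0, 0, -10.4]]
    - [0, [-0.04, -0.2897, -0.002], [0, 0, -10.4]]
    - [0, [-0.04, -0.2897, -0.002], [0, 0, -10.4]]
    - [0, [-0.04, -0.2897, -0.002], [0, 0, -10.4]]

```text
t: 4.8
eef_pos: [427.8, -8.6, 140.9]
tool_rot: [[0.991, -0.137, -0.001], [-0.137, -0.991, 0.0], [-0.001, 0.0, -1.0]]
wrist_force: [-0.0, -0.2, -2.3]
grip_width: 20.0
grasp_force: 30.0
```

```bash
python3 plan.py 427.6 -7.4 105 -97.85; python3 -c "
from h import *
cv2.imwrite('pics/s2.png',cv2.resize(vision.grab_frame('scene')[170:330,150:400],None,fx=3,fy=3))"
```

```text
shift mm [-0.35 -1.2  35.86] rot [ 0.    0.04 -0.05] yaw -97.9 pos [427.81  -8.64 140.86] F [-0.04 -0.17 -2.32]
```

View pics/s2.png

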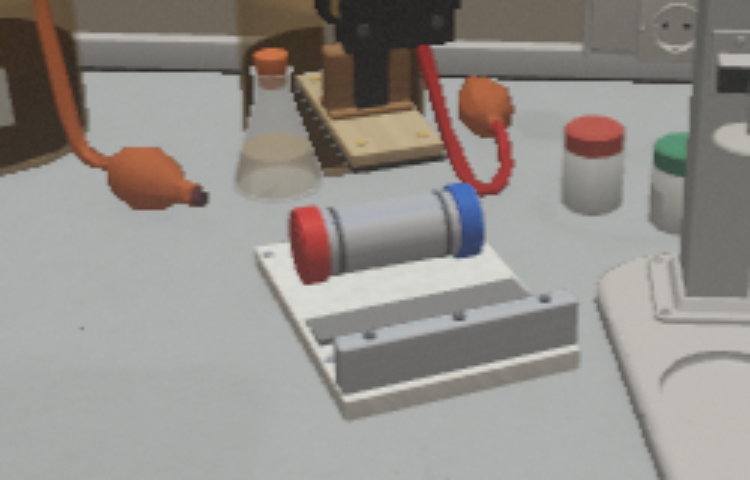

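The pad is held level above and behind the tube, between its caps. Next I lower it until it is just above contact.

Request:
apply_moves:
  moves:
    - [0, [0, -0.001, 0.012], [0, 0, 0]]
    - [0, [0, -0.001, 0.024], [0, 0, 0]]
    - [0, [0, -0.001, 0.031], [0, 0, 0]]
    - [0, [0, -0.001, 0.034], [0, 0, 0]]
    - [0, [0, -0.001, 0.036], [0, 0, 0]]
    - [0, [0, -0.001, 0.036], [0, 0, 0]]

```text
t: 5.45
eef_pos: [428.2, -7.1, 105.3]
tool_rot: [[0.991, -0.137, 0.0], [-0.137, -0.991, -0.0], [0.0, 0.0, -1.0]]
wrist_force: [0.0, 0.1, -2.4]
grip_width: 19.7
grasp_force: 30.0
```

```bash
python3 plan.py 427.6 -7.4 103 -97.85
```

```text
shift mm [-0.54  0.39  2.33] rot [ 0.   -0.01 -0.02] yaw -97.87 pos [428.19  -7.09 105.33] F [ 0.02  0.08 -2.38]
```

Request:
apply_moves:
  moves:
    - [0, [0, 0, 0.001], [0, 0, 0]]
    - [0, [0, 0, 0.002], [0, 0, 0]]
    - [0, [0, 0, 0.002], [0, 0, 0]]

```text
t: 5.75
eef_pos: [428.1, -6.9, 103.3]
tool_rot: [[0.991, -0.137, 0.0], [-0.137, -0.991, -0.0], [0.0, 0.0, -1.0]]
wrist_force: [-0.2, 0.9, -2.6]
grip_width: 19.7
grasp_force: 30.0
```

Request:
apply_moves:
  moves:
    - [0, [0, 0, 0.0005], [0, 0, 0]]
    - [0, [0, 0, 0.001], [0, 0, 0]]
    - [0, [0, 0, 0.001], [0, 0, 0]]

```text
t: 6.05
eef_pos: [428.1, -6.9, 102.2]
tool_rot: [[0.991, -0.137, -0.0], [-0.137, -0.991, 0.0], [-0.0, -0.0, -1.0]]
wrist_force: [-0.3, -0.0, -2.3]
grip_width: 19.8
grasp_force: 30.0
```

Request:
apply_moves:
  moves:
    - [0, [0, 0, 0.0005], [0, 0, 0]]
    - [0, [0, 0, 0.001], [0, 0, 0]]
    - [0, [0, 0, 0.001], [0, 0, 0]]

```text
t: 6.35
eef_pos: [428.1, -6.9, 101.2]
tool_rot: [[0.991, -0.137, -0.0], [-0.137, -0.991, 0.0], [-0.0, -0.0, -1.0]]
wrist_force: [0.8, 0.9, -2.4]
grip_width: 19.8
grasp_force: 30.0
```

Request:
apply_moves:
  moves:
    - [0, [0, 0, 0.0005], [0, 0, 0]]
    - [0, [0, 0, 0.001], [0, 0, 0]]
    - [0, [0, 0, 0.001], [0, 0, 0]]

```text
t: 6.65
eef_pos: [428.1, -7.0, 100.3]
tool_rot: [[0.991, -0.137, 0.0], [-0.137, -0.991, -0.0], [0.0, 0.0, -1.0]]
wrist_force: [0.2, -0.3, -0.7]
grip_width: 19.7
grasp_force: 30.0
```

Request:
apply_moves:
  moves:
    - [0, [0, 0, 0.0005], [0, 0, 0]]
    - [0, [0, 0, 0.0005], [0, 0, 0]]

```text
t: 6.85
eef_pos: [428.2, -7.0, 100.1]
tool_rot: [[0.991, -0.136, 0.0], [-0.136, -0.991, -0.0], [0.0, 0.0, -1.0]]
wrist_force: [-1.1, 0.8, 4.3]
grip_width: 19.9
grasp_force: 30.0
```

Request:
apply_moves:
  moves:
    - [0, [0, 0, 0.0005], [0, 0, 0]]
    - [0, [0, 0, 0.0005], [0, 0, 0]]

```text
t: 7.05
eef_pos: [428.3, -7.1, 99.8]
tool_rot: [[0.991, -0.136, 0.001], [-0.136, -0.991, -0.001], [0.001, 0.001, -1.0]]
wrist_force: [-3.6, 0.2, 8.1]
grip_width: 19.7
grasp_force: 30.1
```

Contact is made at about 8–9 N/mm. I'll back off slightly and start rolling with a short test.

Request:
apply_moves:
  moves:
    - [0, [0, 0.001, -0.0003], [0, 0, 0]]
    - [0, [0, 0.003, -0.0003], [0, 0, 0]]
    - [0, [0, 0.005, -0.0003], [0, 0, 0]]
    - [0, [0, 0.007, -0.0003], [0, 0, 0]]
    - [0, [0, 0.009, -0.0003], [0, 0, 0]]
    - [0, [0, 0.01, -0.0003], [0, 0, 0]]

```text
t: 7.65
eef_pos: [426.9, -17.0, 100.0]
tool_rot: [[0.991, -0.137, 0.001], [-0.137, -0.991, -0.0], [0.001, 0.0, -1.0]]
wrist_force: [-2.3, 1.6, 5.9]
grip_width: 19.7
grasp_force: 30.1
```

Request:
apply_moves:
  moves:
    - [0, [0, 0.002, 0.0001], [0, 0, 0]]
    - [0, [0, 0.005, 0.0001], [0, 0, 0]]
    - [0, [0, 0.008, 0.0001], [0, 0, 0]]
    - [0, [0, 0.011, 0.0001], [0, 0, 0]]
    - [0, [0, 0.014, 0.0001], [0, 0, 0]]
    - [0, [0, 0.017, 0.0001], [0, 0, 0]]
    - [0, [0, 0.02, 0.0001], [0, 0, 0]]

```text
t: 8.35
eef_pos: [424.2, -36.9, 100.0]
tool_rot: [[0.991, -0.136, 0.001], [-0.136, -0.991, -0.0], [0.001, 0.0, -1.0]]
wrist_force: [-3.2, 0.5, 10.0]
grip_width: 19.7
grasp_force: 30.0
```

```bash
cat > trk.py <<'E'
from h import *
# caps found in both views -> centre positions (z=40 plane), in board frame; scene shown against its own start picture
ex=np.array([-.0981,-.9952]);ey=np.array([.9952,-.0981]);O=np.array([426.1,10.3])+100*ex;C=np.array([418.9,-78.5]);O=O+ey*((C-O)@ey)
def caps(n,f,rois):
    H,S,V=cv2.split(cv2.cvtColor(f,cv2.COLOR_BGR2HSV));o=[]
    for m,roi in zip((((H>100)&(H<125)&(S>120)&(V>60)),(((H<4)|(H>174))&(S>150)&(V>90))),rois):
        try:
            c=blob(m.astype(np.uint8)*255,roi);W=ray(n,[np.array(cv2.minAreaRect(c)[0])+.5],39.5)[0,:2]-O
            o.append(([round(float(W@ex),1),round(float(W@ey),1)],cv2.contourArea(c)))
        except ValueError:o.append(None)
    return o
r=[(265,235,375,295),(255,295,375,345)]
rs=[(245,225,360,300),(240,230,340,300)]
for n,r in (("top",r),("scene",rs)):
    print(n,'start',caps(n,cv2.imread(f"pics/{n}0.png"),r),'\n   now',caps(n,vision.grab_frame(n),r))
s=sensors.sense();print((s["eef_pos"][:2]-O)@ex,(s["eef_pos"][:2]-O)@ey,s["eef_pos"][2],s["wrist_force"].round(1),s["ft_torque"].round(2))
E
python3 trk.py
```

```text
top start [([-39.8, 53.7], 196.0), ([-43.7, -52.9], 198.0)] 
   now [([-20.5, 57.5], 75.5), None]
scene start [None, ([-81.2, -38.5], 38.5)] 
   now [([-30.3, 60.6], 119.0), ([-42.1, -46.1], 115.5)]
-52.73197120830505 1.1747313778172084 100.047361243173 [-3.6  0.3  8.9] [-0.19  0.64 -0.06]
```

Request:
apply_moves:
  moves:
    - [0, [-0.0003, 0.002, -0.0003], [0, 0, 0]]
    - [0, [-0.0003, 0.005, -0.0003], [0, 0, 0]]
    - [0, [-0.0003, 0.008, -0.0003], [0, 0, 0]]
    - [0, [-0.0003, 0.011, -0.0003], [0, 0, 0]]
    - [0, [-0.0003, 0.014, -0.0003], [0, 0, 0]]
    - [0, [-0.0003, 0.017, -0.0003], [0, 0, 0]]
    - [0, [-0.0003, 0.02, -0.0003], [0, 0, 0]]

```text
t: 9.15
eef_pos: [421.3, -56.8, 100.2]
tool_rot: [[0.991, -0.137, 0.001], [-0.137, -0.991, -0.0], [0.001, 0.0, -1.0]]
wrist_force: [-1.3, 0.4, 7.0]
grip_width: 20.4
grasp_force: 30.0
```

```bash
python3 trk.py
```

```text
top start [([-39.8, 53.7], 196.0), ([-43.7, -52.9], 198.0)] 
   now [([-4.6, 57.7], 39.0), None]
scene start [None, ([-81.2, -38.5], 38.5)] 
   now [([-20.2, 60.7], 108.0), ([-30.7, -45.2], 117.5)]
-32.561277409702846 0.27909952074982913 100.14274354966989 [-1.5 -0.3  7.1] [-0.13  0.26  0.01]
```

Request:
apply_moves:
  moves:
    - [0, [0, 0.002, 0], [0, 0, 0]]
    - [0, [0, 0.005, 0], [0, 0, 0]]
    - [0, [0, 0.008, 0], [0, 0, 0]]
    - [0, [0, 0.011, 0], [0, 0, 0]]
    - [0, [0, 0.014, 0], [0, 0, 0]]
    - [0, [0, 0.017, 0], [0, 0, 0]]
    - [0, [0, 0.02, 0], [0, 0, 0]]

```text
t: 9.95
eef_pos: [418.6, -76.7, 100.2]
tool_rot: [[0.991, -0.137, 0.001], [-0.137, -0.991, -0.0], [0.001, 0.0, -1.0]]
wrist_force: [-0.8, 0.3, 7.3]
grip_width: 19.4
grasp_force: 30.0
```

Request:
apply_moves:
  moves:
    - [0, [0, 0.002, 0], [0, 0, 0]]
    - [0, [0, 0.004, 0], [0, 0, 0]]
    - [0, [0, 0.006, 0], [0, 0, 0]]
    - [0, [0, 0.008, 0], [0, 0, 0]]

```text
t: 10.35
eef_pos: [417.5, -84.5, 100.2]
tool_rot: [[0.991, -0.137, 0.001], [-0.137, -0.991, -0.0], [0.001, 0.0, -1.0]]
wrist_force: [-1.0, 0.5, 8.3]
grip_width: 19.8
grasp_force: 30.0
```

Request:
apply_moves:
  moves:
    - [0, [0, 0.002, 0], [0, 0, 0]]
    - [0, [0, 0.004, -0.0001], [0, 0, 0]]
    - [0, [0, 0.006, -0.0002], [0, 0, 0]]
    - [0, [0, 0.008, -0.0003], [0, 0, 0]]

```text
t: 10.75
eef_pos: [416.2, -92.3, 100.4]
tool_rot: [[0.991, -0.137, 0.001], [-0.137, -0.991, -0.0], [0.001, 0.0, -1.0]]
wrist_force: [-2.2, 0.4, 8.0]
grip_width: 20.0
grasp_force: 30.0
```

```bash
python3 trk.py
```

```text
top start [([-39.8, 53.7], 196.0), ([-43.7, -52.9], 198.0)] 
   now [None, ([-11.7, -59.1], 1.5)]
scene start [None, ([-81.2, -38.5], 38.5)] 
   now [([1.6, 59.2], 113.5), ([-12.1, -46.3], 126.5)]
3.1791518368258225 -1.3303052043376955 100.43002889794133 [-1.9 -0.1  9. ] [0.15 0.33 0.02]
```

Request:
apply_moves:
  moves:
    - [0, [0, 0.002, -0.0001], [0, 0, 0]]
    - [0, [0, 0.004, -0.0003], [0, 0, 0]]
    - [0, [0, 0.006, -0.0004], [0, 0, 0]]
    - [0, [0, 0.008, -0.0005], [0, 0, 0]]
    - [0, [0, 0.01, -0.0006], [0, 0, 0]]

```text
t: 11.35
eef_pos: [414.9, -102.2, 101.0]
tool_rot: [[0.991, -0.137, 0.001], [-0.137, -0.991, -0.0], [0.001, -0.0, -1.0]]
wrist_force: [-1.8, 1.9, 8.3]
grip_width: 19.8
grasp_force: 30.0
```

Request:
apply_moves:
  moves:
    - [0, [0, 0.002, -0.0001], [0, 0, 0]]
    - [0, [0, 0.004, -0.0003], [0, 0, 0]]
    - [0, [0, 0.006, -0.0004], [0, 0, 0]]
    - [0, [0, 0.008, -0.0005], [0, 0, 0]]
    - [0, [0, 0.01, -0.0006], [0, 0, 0]]

```text
t: 11.85
eef_pos: [413.5, -112.1, 101.7]
tool_rot: [[0.991, -0.137, 0.001], [-0.137, -0.991, -0.0], [0.001, -0.0, -1.0]]
wrist_force: [-2.2, 2.3, 8.9]
grip_width: 20.0
grasp_force: 30.0
```

Request:
apply_moves:
  moves:
    - [0, [0, 0.002, -0.0002], [0, 0, 0]]
    - [0, [0, 0.004, -0.0003], [0, 0, 0]]
    - [0, [0, 0.006, -0.0004], [0, 0, 0]]
    - [0, [0, 0.008, -0.0006], [0, 0, 0]]
    - [0, [0, 0.01, -0.0007], [0, 0, 0]]

```text
t: 12.35
eef_pos: [412.1, -122.0, 102.3]
tool_rot: [[0.991, -0.137, 0.001], [-0.137, -0.991, 0.0], [0.001, -0.0, -1.0]]
wrist_force: [-1.8, 0.2, 8.1]
grip_width: 19.8
grasp_force: 30.0
```

Request:
apply_moves:
  moves:
    - [0, [0, 0.002, -0.0001], [0, 0, 0]]
    - [0, [0, 0.004, -0.0003], [0, 0, 0]]
    - [0, [0, 0.006, -0.0004], [0, 0, 0]]
    - [0, [0, 0.008, -0.0005], [0, 0, 0]]
    - [0, [0, 0.01, -0.0006], [0, 0, 0]]

```text
t: 12.85
eef_pos: [410.7, -131.9, 102.9]
tool_rot: [[0.991, -0.137, 0.001], [-0.137, -0.991, 0.0], [0.001, -0.0, -1.0]]
wrist_force: [-2.4, 1.2, 8.1]
grip_width: 19.8
grasp_force: 30.0
```

```bash
python3 trk.py
```

```text
top start [([-39.8, 53.7], 196.0), ([-43.7, -52.9], 198.0)] 
   now [([25.3, 47.7], 0.0), None]
scene start [None, ([-81.2, -38.5], 38.5)] 
   now [([16.8, 62.3], 109.5), ([7.2, -46.5], 136.5)]
43.14981224138953 -2.8912823175650746 102.91805878001563 [-2.3  1.3  8.1] [0.41 0.27 0.07]
```

Request:
apply_moves:
  moves:
    - [0, [0, 0.002, -0.0001], [0, 0, 0]]
    - [0, [0, 0.004, -0.0003], [0, 0, 0]]
    - [0, [0, 0.006, -0.0004], [0, 0, 0]]
    - [0, [0, 0.008, -0.0005], [0, 0, 0]]
    - [0, [0, 0.01, -0.0006], [0, 0, 0]]

```text
t: 13.45
eef_pos: [409.4, -141.8, 103.5]
tool_rot: [[0.991, -0.137, 0.001], [-0.137, -0.991, 0.0], [0.001, -0.0, -1.0]]
wrist_force: [-1.6, 0.2, 8.4]
grip_width: 19.7
grasp_force: 30.0
```

Request:
apply_moves:
  moves:
    - [0, [0, 0.0015, -0.0001], [0, 0, 0]]
    - [0, [0, 0.003, -0.0002], [0, 0, 0]]
    - [0, [0, 0.0045, -0.0003], [0, 0, 0]]
    - [0, [0, 0.006, -0.0004], [0, 0, 0]]

```text
t: 13.85
eef_pos: [408.6, -147.8, 103.8]
tool_rot: [[0.991, -0.137, 0.001], [-0.137, -0.991, -0.0], [0.001, -0.0, -1.0]]
wrist_force: [-0.8, 0.0, 5.4]
grip_width: 19.9
grasp_force: 30.0
```

Request:
apply_moves:
  moves:
    - [0, [0, 0.001, 0], [0, 0, 0]]
    - [0, [0, 0.002, 0.0001], [0, 0, 0]]
    - [0, [0, 0.003, 0.0002], [0, 0, 0]]

```text
t: 14.15
eef_pos: [408.3, -150.8, 103.8]
tool_rot: [[0.991, -0.137, 0.001], [-0.137, -0.991, -0.0], [0.001, 0.0, -1.0]]
wrist_force: [-1.0, 1.5, 8.7]
grip_width: 19.8
grasp_force: 30.1
```

Request:
apply_moves:
  moves:
    - [0, [0, 0.001, 0.0001], [0, 0, 0]]
    - [0, [0, 0.002, 0.0001], [0, 0, 0]]
    - [0, [0, 0.003, 0.0002], [0, 0, 0]]

```text
t: 14.45
eef_pos: [408.0, -153.9, 103.8]
tool_rot: [[0.991, -0.137, 0.001], [-0.137, -0.991, -0.001], [0.002, 0.0, -1.0]]
wrist_force: [-1.1, 0.2, 9.8]
grip_width: 19.8
grasp_force: 30.1
```

Request:
apply_moves:
  moves:
    - [0, [0, 0.001, 0], [0, 0, 0]]
    - [0, [0, 0.002, 0], [0, 0, 0]]
    - [0, [0, 0.003, 0], [0, 0, 0]]

```text
t: 14.75
eef_pos: [407.7, -157.0, 103.7]
tool_rot: [[0.991, -0.137, 0.002], [-0.137, -0.991, -0.001], [0.002, 0.001, -1.0]]
wrist_force: [0.3, -1.0, 8.2]
grip_width: 19.9
grasp_force: 30.0
```

Request:
apply_moves:
  moves:
    - [0, [0, 0.001, 0], [0, 0, 0]]
    - [0, [0, 0.002, 0.0001], [0, 0, 0]]
    - [0, [0, 0.003, 0.0002], [0, 0, 0]]

```text
t: 15.05
eef_pos: [407.4, -160.1, 103.6]
tool_rot: [[0.991, -0.137, 0.002], [-0.137, -0.991, -0.001], [0.002, 0.001, -1.0]]
wrist_force: [0.4, -0.6, 8.2]
grip_width: 19.8
grasp_force: 30.0
```

Request:
apply_moves:
  moves:
    - [0, [0, 0.001, 0.0001], [0, 0, 0]]
    - [0, [0, 0.002, 0.0002], [0, 0, 0]]
    - [0, [0, 0.003, 0.0003], [0, 0, 0]]

```text
t: 15.35
eef_pos: [407.0, -163.1, 103.3]
tool_rot: [[0.991, -0.137, 0.002], [-0.137, -0.991, -0.001], [0.002, 0.001, -1.0]]
wrist_force: [0.3, -1.1, 7.0]
grip_width: 19.4
grasp_force: 30.0
```

Request:
apply_moves:
  moves:
    - [0, [0, 0.001, 0.0002], [0, 0, 0]]
    - [0, [0, 0.002, 0.0003], [0, 0, 0]]
    - [0, [0, 0.003, 0.0004], [0, 0, 0]]

```text
t: 15.65
eef_pos: [406.7, -166.2, 103.0]
tool_rot: [[0.991, -0.137, 0.002], [-0.137, -0.991, -0.002], [0.002, 0.001, -1.0]]
wrist_force: [1.5, -0.9, 7.4]
grip_width: 19.8
grasp_force: 30.0
```

Request:
apply_moves:
  moves:
    - [0, [0, 0.001, 0.0002], [0, 0, 0]]
    - [0, [0, 0.002, 0.0003], [0, 0, 0]]
    - [0, [0, 0.003, 0.0005], [0, 0, 0]]

```text
t: 15.95
eef_pos: [406.3, -169.3, 102.5]
tool_rot: [[0.991, -0.137, 0.002], [-0.137, -0.991, -0.002], [0.003, 0.001, -1.0]]
wrist_force: [0.5, -1.9, 7.6]
grip_width: 19.8
grasp_force: 30.0
```

Request:
apply_moves:
  moves:
    - [0, [0, 0.001, 0.0002], [0, 0, 0]]
    - [0, [0, 0.002, 0.0004], [0, 0, 0]]
    - [0, [0, 0.003, 0.0006], [0, 0, 0]]

```text
t: 16.25
eef_pos: [406.0, -172.3, 101.9]
tool_rot: [[0.991, -0.137, 0.003], [-0.137, -0.991, -0.002], [0.003, 0.002, -1.0]]
wrist_force: [1.2, -3.0, 7.3]
grip_width: 19.6
grasp_force: 30.0
```

Request:
apply_moves:
  moves:
    - [0, [0, 0.001, 0.0002], [0, 0, 0]]
    - [0, [0, 0.002, 0.0005], [0, 0, 0]]
    - [0, [0, 0.003, 0.0007], [0, 0, 0]]

```text
t: 16.55
eef_pos: [405.6, -175.4, 101.3]
tool_rot: [[0.991, -0.137, 0.003], [-0.137, -0.991, -0.002], [0.003, 0.002, -1.0]]
wrist_force: [1.1, -2.6, 8.1]
grip_width: 19.4
grasp_force: 30.0
```

Request:
apply_moves:
  moves:
    - [0, [0, 0.001, 0.0002], [0, 0, 0]]
    - [0, [0, 0.002, 0.0005], [0, 0, 0]]
    - [0, [0, 0.003, 0.0008], [0, 0, 0]]

```text
t: 16.85
eef_pos: [405.1, -178.3, 100.5]
tool_rot: [[0.991, -0.137, 0.002], [-0.137, -0.991, -0.002], [0.003, 0.002, -1.0]]
wrist_force: [1.0, -2.8, 8.8]
grip_width: 19.6
grasp_force: 30.1
```

Request:
apply_moves:
  moves:
    - [0, [0, 0.001, 0.0001], [0, 0, 0]]
    - [0, [0, 0.002, 0.0002], [0, 0, 0]]
    - [0, [0, 0.003, 0.0003], [0, 0, 0]]

```text
t: 17.15
eef_pos: [404.5, -181.1, 100.1]
tool_rot: [[0.991, -0.137, 0.002], [-0.137, -0.991, -0.002], [0.002, 0.001, -1.0]]
wrist_force: [-1.0, -1.8, 8.4]
grip_width: 19.9
grasp_force: 30.1
```

```bash
python3 trk.py; python3 -c "
from h import *
cv2.imwrite('pics/s3.png',cv2.resize(vision.grab_frame('scene')[170:330,180:400],None,fx=3,fy=3))"
```

```text
top start [([-39.8, 53.7], 196.0), ([-43.7, -52.9], 198.0)] 
   now [([43.1, 50.1], 106.0), None]
scene start [None, ([-81.2, -38.5], 38.5)] 
   now [([39.3, 61.4], 96.0), ([33.9, -47.4], 124.5)]
92.67519964704645 -4.302127662117239 100.10565162230947 [-0.8 -3.3  9.9] [0.12 0.23 0.06]
```

View pics/s3.png

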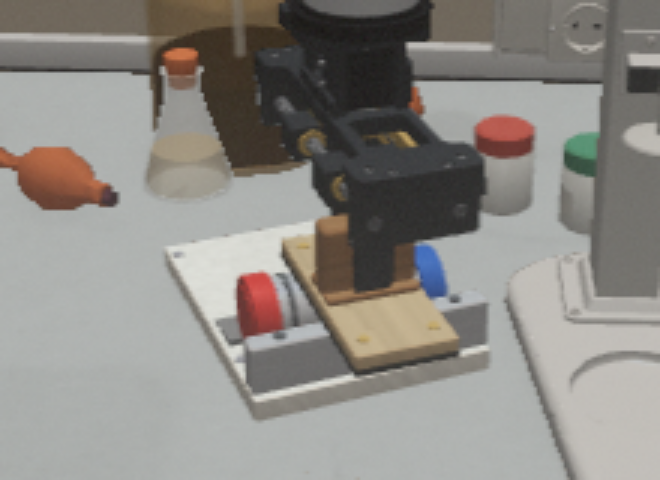

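The picture shows the tube seated behind the hump, with the pad over it between the caps: red cap at crop (258,303), strip top at (360,325). I'll keep rolling until the stop's reaction appears.

Request:
apply_moves:
  moves:
    - [0, [0, 0.001, 0], [0, 0, 0]]
    - [0, [0, 0.002, 0], [0, 0, 0]]
    - [0, [0, 0.003, 0], [0, 0, 0]]

```text
t: 17.6
eef_pos: [403.9, -183.7, 99.9]
tool_rot: [[0.991, -0.137, 0.001], [-0.137, -0.991, -0.001], [0.001, 0.001, -1.0]]
wrist_force: [-0.8, 1.0, 6.8]
grip_width: 19.8
grasp_force: 30.1
```

Request:
apply_moves:
  moves:
    - [0, [0, 0.001, 0], [0, 0, 0]]
    - [0, [0, 0.002, 0], [0, 0, 0]]

```text
t: 17.8
eef_pos: [403.6, -185.2, 99.7]
tool_rot: [[0.991, -0.137, 0.001], [-0.137, -0.991, 0.001], [0.001, -0.001, -1.0]]
wrist_force: [0.9, 2.9, 7.1]
grip_width: 19.7
grasp_force: 30.2
```

Request:
apply_moves:
  moves:
    - [0, [0, 0.001, 0], [0, 0, 0]]
    - [0, [0, 0.002, 0], [0, 0, 0]]

```text
t: 18.0
eef_pos: [403.3, -187.0, 99.7]
tool_rot: [[0.991, -0.137, 0.001], [-0.137, -0.991, 0.001], [0.001, -0.001, -1.0]]
wrist_force: [0.6, 3.0, 6.8]
grip_width: 20.0
grasp_force: 30.2
```

```bash
python3 trk.py
```

```text
top start [([-39.8, 53.7], 196.0), ([-43.7, -52.9], 198.0)] 
   now [([49.0, 50.0], 145.0), None]
scene start [None, ([-81.2, -38.5], 38.5)] 
   now [([39.9, 62.1], 90.0), ([35.8, -46.6], 127.5)]
98.71603491359022 -4.8587297435269114 99.71125999174318 [0.4 2.5 6.7] [ 1.06 -0.21  0.07]
```

Request:
apply_moves:
  moves:
    - [0, [0, 0.001, 0], [0, 0, 0]]
    - [0, [0, 0.002, 0], [0, 0, 0]]
    - [0, [0, 0.003, 0], [0, 0, 0]]
    - [0, [0, 0.003, 0], [0, 0, 0]]

```text
t: 18.5
eef_pos: [402.9, -190.0, 99.7]
tool_rot: [[0.991, -0.137, 0.001], [-0.137, -0.991, 0.001], [0.001, -0.001, -1.0]]
wrist_force: [1.5, 3.0, 6.7]
grip_width: 19.7
grasp_force: 30.2
```

```bash
python3 trk.py; python3 -c "
from h import *
cv2.imwrite('pics/s4.png',cv2.resize(vision.grab_frame('scene')[235:310,230:350],None,fx=6,fy=6,interpolation=cv2.INTER_CUBIC))"
```

```text
top start [([-39.8, 53.7], 196.0), ([-43.7, -52.9], 198.0)] 
   now [([50.9, 50.0], 161.5), None]
scene start [None, ([-81.2, -38.5], 38.5)] 
   now [([41.7, 61.5], 87.5), ([39.6, -47.3], 123.5)]
101.66206526700064 -5.002522503638123 99.70498251002819 [1.  3.7 6.5] [ 1.   -0.2   0.01]
```

View pics/s4.png

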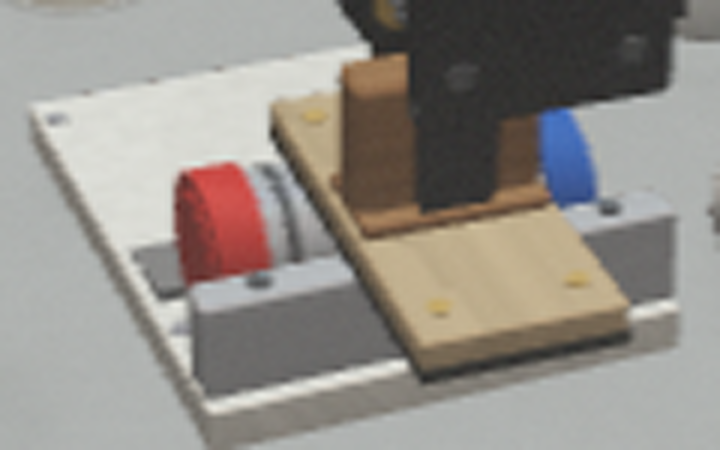

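Both caps are still advancing, and the tube isn't yet at the strip. I'll keep going.

Request:
apply_moves:
  moves:
    - [0, [0, 0.001, 0], [0, 0, 0]]
    - [0, [0, 0.002, 0], [0, 0, 0]]
    - [0, [0, 0.003, 0], [0, 0, 0]]
    - [0, [0, 0.003, 0], [0, 0, 0]]

```text
t: 19.05
eef_pos: [402.3, -192.8, 99.6]
tool_rot: [[0.991, -0.137, 0.001], [-0.137, -0.991, 0.001], [0.001, -0.001, -1.0]]
wrist_force: [0.5, 4.1, 6.1]
grip_width: 19.9
grasp_force: 30.2
```

```bash
python3 trk.py
```

```text
top start [([-39.8, 53.7], 196.0), ([-43.7, -52.9], 198.0)] 
   now [([52.6, 49.9], 179.5), None]
scene start [None, ([-81.2, -38.5], 38.5)] 
   now [([43.8, 62.4], 78.0), ([39.5, -46.9], 124.5)]
104.41607856972408 -5.262671792333416 99.58627470196882 [0.1 3.4 7.3] [ 1.25 -0.21 -0.04]
```

```bash
cat > edge.py <<'E'
from h import *
from trk import ex,ey,O
def ext(f):
    H,S,V=cv2.split(cv2.cvtColor(f,cv2.COLOR_BGR2HSV));o=[]
    for m,roi,k in ((((H>100)&(H<125)&(S>110)&(V>60)),(265,235,375,295),'blue'),((((H<5)|(H>174))&(S>120)&(V>80)),(255,295,375,345),'red')):
        try:c=blob(m.astype(np.uint8)*255,roi)
        except ValueError: o.append((k,None));continue
        W=(ray("top",c[:,0]+.5,39.5)[:,:2]-O);u=W@ex;o.append((k,u.min().round(1),u.max().round(1)))
    return o
print('start',ext(cv2.imread("pics/top0.png")),'\nnow',ext(vision.grab_frame("top")))
E
python3 edge.py | tail -2
```

```text
start [('blue', np.float64(-62.6), np.float64(-17.3)), ('red', np.float64(-66.9), np.float64(-21.3))] 
now [('blue', np.float64(30.6), np.float64(74.5)), ('red', None)]
```

Request:
apply_moves:
  moves:
    - [0, [0, 0.001, 0], [0, 0, 0]]
    - [0, [0, 0.002, 0], [0, 0, 0]]
    - [0, [0, 0.003, 0], [0, 0, 0]]
    - [0, [0, 0.003, 0], [0, 0, 0]]

```text
t: 19.7
eef_pos: [401.9, -195.7, 99.5]
tool_rot: [[0.991, -0.137, 0.001], [-0.137, -0.991, 0.001], [0.0, -0.001, -1.0]]
wrist_force: [0.7, 4.2, 6.8]
grip_width: 19.6
grasp_force: 30.2
```

```bash
python3 edge.py
```

```text
top start [([-39.8, 53.7], 196.0), ([-43.7, -52.9], 198.0)] 
   now [([54.3, 49.8], 195.5), None]
scene start [None, ([-81.2, -38.5], 38.5)] 
   now [([45.6, 61.1], 69.5), ([39.2, -47.3], 127.0)]
107.37354646724917 -5.4556837087753145 99.53865424013141 [1.1 3.9 6.4] [ 1.34 -0.12  0.01]
start [('blue', np.float64(-62.6), np.float64(-17.3)), ('red', np.float64(-66.9), np.float64(-21.3))] 
now [('blue', np.float64(30.6), np.float64(77.9)), ('red', None)]
```

```bash
cat > red.py <<'E'
from h import *
from trk import ex,ey,O
f=vision.grab_frame("scene");H,S,V=cv2.split(cv2.cvtColor(f,cv2.COLOR_BGR2HSV))
c=blob(((((H<5)|(H>174))&(S>120)&(V>80)).astype(np.uint8)*255),(240,230,340,300))[:,0]
print('red mask left,top,right,bottom',c.min(0),c.max(0))
a=np.linspace(0,2*np.pi,72)
for x in (49,51,53,54,55):
    P=[]
    for y in (-63.5,-47.5):
        for t in a:
            w=O+ex*(x-1+25*np.cos(t))+ey*y;P.append(proj("scene",(*w,39+25*np.sin(t))))
    P=np.array(P)-.5;print(x,P.min(0).round(1),P.max(0).round(1))
# strip reference: inner top edge end corners
for y in (-75,75): 
    w=O+ex*79+ey*y; print('strip inner top',y,proj("scene",(*w,46)).round(1))
E
python3 red.py | tail -8
```

```text
red mask left,top,right,bottom [259 262] [274 281]
49 [256.4 260. ] [273.8 289.4]
51 [256.8 260.5] [274.2 289.9]
53 [257.1 261. ] [274.5 290.5]
54 [257.3 261.3] [274.7 290.8]
55 [257.4 261.5] [274.9 291.1]
strip inner top -75 [260.  282.5]
strip inner top 75 [339.2 265.9]
```

The red cap's extents match x≈54–55 and the blue cap has stopped, so the tube is home. Lifting straight up.

Request:
apply_moves:
  moves:
    - [0, [0, 0, -0.0005], [0, 0, 0]]
    - [0, [0, 0, -0.001], [0, 0, 0]]
    - [0, [0, 0, -0.002], [0, 0, 0]]
    - [0, [0, 0, -0.005], [0, 0, 0]]
    - [0, [0, 0, -0.012], [0, 0, 0]]
    - [0, [0, 0, -0.025], [0, 0, 0]]
    - [0, [0, 0, -0.035], [0, 0, 0]]
    - [0, [0, 0, -0.035], [0, 0, 0]]

```text
t: 20.8
eef_pos: [402.2, -196.5, 135.7]
tool_rot: [[0.991, -0.137, 0.002], [-0.137, -0.991, -0.002], [0.002, 0.002, -1.0]]
wrist_force: [0.3, -0.3, -2.3]
grip_width: 19.8
grasp_force: 30.0
```

```bash
python3 edge.py|tail -1; python3 red.py | sed -n '/red mask/p'; python3 plan.py 374.8 -310 110 -108.3
```

```text
now [('blue', np.float64(30.5), np.float64(78.2)), ('red', None)]
red mask left,top,right,bottom [260 262] [274 281]
shift mm [-10.89 116.64  23.85] rot [-0.02  0.05 10.45] yaw -97.85 pos [ 401.54 -195.96  133.9 ] F [-0.09 -0.43 -2.33]
```

Request:
apply_moves:
  moves:
    - [0, [-0.002, 0.025, 0], [0, 0, 2]]
    - [0, [-0.005, 0.06, 0], [0, 0, 5]]
    - [0, [-0.009, 0.09, 0], [0, 0, 8]]
    - [0, [-0.011, 0.103, 0], [0, 0, 10]]
    - [0, [-0.011, 0.107, 0.01], [0, 0, 10.4]]
    - [0, [-0.011, 0.107, 0.035], [0, 0, 10.4]]
    - [0, [-0.011, 0.107, 0.06], [0, 0, 10.4]]
    - [0, [-0.011, 0.107, 0.08], [0, 0, 10.4]]
    - [0, [-0.011, 0.107, 0.088], [0, 0, 10.4]]
    - [0, [-0.011, 0.107, 0.09], [0, 0, 10.4]]
    - [0, [-0.011, 0.107, 0.09], [0, 0, 10.4]]

```text
t: 22.2
eef_pos: [376.5, -300.3, 44.6]
tool_rot: [[0.95, -0.313, 0.0], [-0.313, -0.95, -0.0], [0.0, 0.0, -1.0]]
wrist_force: [-0.0, 0.1, -2.2]
grip_width: 19.9
grasp_force: 30.0
```

```bash
python3 plan.py 374.8 -300 40 -108.3
```

```text
shift mm [-1.73  0.2   4.58] rot [ 0.01 -0.02  0.09] yaw -108.21 pos [ 376.51 -300.35   44.58] F [-0.02  0.15 -2.22]
```

Request:
apply_moves:
  moves:
    - [0, [0, 0, 0.002], [0, 0, 0]]
    - [0, [0, 0, 0.0035], [0, 0, 0]]
    - [0, [0, 0, 0.0045], [0, 0, 0]]
    - [0, [0, 0, 0.0045], [0, 0, 0]]

```text
t: 22.6
eef_pos: [376.2, -300.6, 39.9]
tool_rot: [[0.95, -0.313, 0.0], [-0.313, -0.95, -0.0], [0.0, 0.0, -1.0]]
wrist_force: [-0.5, -0.8, -2.2]
grip_width: 19.7
grasp_force: 30.0
```

Request:
apply_moves:
  moves:
    - [0, [0, 0, 0.0005], [0, 0, 0]]
    - [0, [0, 0, 0.0008], [0, 0, 0]]
    - [0, [0, 0, 0.0008], [0, 0, 0]]

```text
t: 22.9
eef_pos: [376.2, -300.6, 39.1]
tool_rot: [[0.95, -0.313, 0.0], [-0.313, -0.95, -0.0], [0.0, 0.0, -1.0]]
wrist_force: [-1.5, -0.4, 0.2]
grip_width: 19.6
grasp_force: 30.0
```

Touchdown, so the pad's weight is on the bench. I'll release and rise.

Request:
apply_moves:
  moves:
    - [0.5, [0, 0, 0], [0, 0, 0]]
    - [1, [0, 0, 0], [0, 0, 0]]
    - [1, [0, 0, 0], [0, 0, 0]]
    - [1, [0, 0, 0], [0, 0, 0]]
    - [1, [0, 0, 0], [0, 0, 0]]
    - [1, [0, 0, 0], [0, 0, 0]]
    - [1, [0, 0, 0], [0, 0, 0]]
    - [1, [0, 0, -0.01], [0, 0, 0]]
    - [1, [0, 0, -0.04], [0, 0, 0]]
    - [1, [0, 0, -0.08], [0, 0, 0]]
    - [1, [0, 0, -0.12], [0, 0, 0]]
    - [1, [0, 0, -0.12], [0, 0, 0]]

```text
t: 24.1
eef_pos: [377.6, -302.2, 164.3]
tool_rot: [[0.95, -0.313, 0.006], [-0.313, -0.95, -0.008], [0.008, 0.005, -1.0]]
wrist_force: [-0.1, 0.0, -0.0]
grip_width: 87.9
grasp_force: 0.0
```

Request:
apply_moves:
  moves:
    - [1, [-0.03, 0.03, -0.03], [0, 0, 0]]
    - [1, [-0.06, 0.06, -0.06], [0, 0, 0]]
    - [1, [-0.09, 0.09, -0.08], [0, 0, 0]]
    - [1, [-0.11, 0.12, -0.1], [0, 0, 0]]
    - [1, [-0.11, 0.15, -0.1], [0, 0, 0]]
    - [1, [-0.11, 0.15, -0.1], [0, 0, 0]]
    - [1, [-0.11, 0.15, -0.1], [0, 0, 0]]

```text
t: 24.8
eef_pos: [224.6, -408.2, 258.5]
tool_rot: [[0.949, -0.314, -0.0], [-0.314, -0.949, 0.001], [-0.001, -0.001, -1.0]]
wrist_force: [-0.6, 0.0, 0.1]
grip_width: 88.1
grasp_force: 0.0
```

```bash
python3 edge.py|tail -3; python3 -c "
from h import *
cv2.imwrite('pics/t5.png',vision.grab_frame('top')[120:380,150:540].repeat(2,0).repeat(2,1))"
```

```text
335.6816121719213 -160.48291331384263 258.629417659709 [0.2 0.5 0.5] [ 0.08 -0.02 -0.  ]
start [('blue', np.float64(-62.6), np.float64(-17.3)), ('red', np.float64(-66.9), np.float64(-21.3))] 
now [('blue', np.float64(30.5), np.float64(77.9)), ('red', np.float64(30.4), np.float64(78.0))]
```

View pics/t5.png

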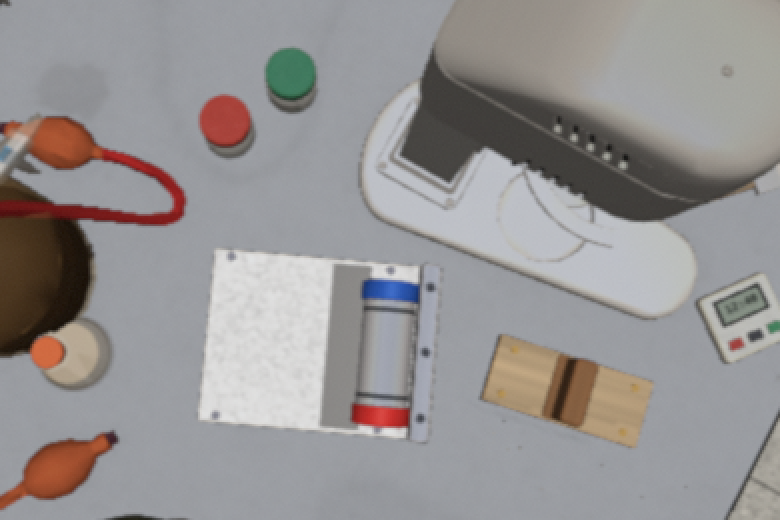

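The tube lies square against the strip: both caps span x≈30.5–78, with the blue cap at crop (391,291) and the red at (381,415). The pad is face down at (568,390), and the jars and flask have not been touched. Handing in.

```bash
python3 -c "
from bench import ctrl
print(ctrl.close_job())"
```

```text
the job is handed in; nothing more can be done
None
```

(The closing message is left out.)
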